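# Feed a sign blank through the engraver's sprung flap

### The arm

A 7-joint arm with a two-finger parallel gripper is mounted at the origin on the work surface. World frame = base frame: x ahead of the robot, y to its left, z up, the work surface at z = 0. Lengths are in m, angles in rad, forces in N, time in s.
With the tool pointing down it reaches from about 0.4 to 0.9 m from the base axis. Payload 5.5 kg.
Tool frame: the origin (TCP) lies midway between the tips of the shut fingers; the grasp point (between the pads) lies 19 mm behind it; z points along the fingers, y is the line along which they close (so a half turn about z gives the same grasp; the last joint's range is limited). The gripper opens to 92 mm and grips with 3 to 60 N. Pads are 19 mm wide; open, the fingers measure 130 mm over their backs; the gripper's body (75 mm by 190 mm) begins 47 mm behind the grasp point.
Start: joints at [1.482, 0.501, -0.427, 1.55, 0.221, 1.138, -0.21], TCP at [0.224, -0.61, 0.227] pointing down, gripper open.
Joint ranges: [-2.88, 2.88], [-0.31, 2.03], [-1.54, 1.56], [0.2, 2.42], [-1.41, 4.55], [0.19, 2.02], [-2.57, 2.57]. Speed limits (rad/s): [2.57, 2.57, 3.14, 3.14, 3.14, 3.14, 3.14].

### API

Orientations are given as a unit quaternion [x, y, z, w].
In Python, from plant import observe, snapshot, sign_off gives the robot as it stands. The module is installed in compiled form; this text tells all that it offers.
- The arm moves only by the tool play_rows, never from a script. Its argument "deltas" is a list of rows, each an object of numbers: "hand": the opening, from 0 (shut) to 1 (fully open); "dx", "dy", "dz": the shift along the tool's x, y, z in units of 50 mm (1.0 is 50 mm); "spin": the turn about the tool's z in rad. A call has 1 to 20 rows; each row shifts and turns the commanded pose from where the row before left it, along the tool's axes as they then stand; what a row does not reach is not made up. A row lasts 1/8 s, in which the tool goes at most 62.5 mm and 10.7 degrees, less where a joint would pass 70% of its speed; a pose out of reach is approached as far as the arm can. A call is refused whole if a number of a shift passes 1 or a number of a turn 0.188, either way. A call with a gripper value outside its range is refused whole. The fingers move at their own pace and stop on an object; "newtons" is the grip in N (left out, the last holds). Time passes only in rows, so rows that do not move let the fingers close. It gives the time, the measured TCP pose, the force, the opening and the grip force at its end, in the units of the state.
- observe(): the state, without advancing time (a new reading comes with each control period).
- snapshot(name): name is "scene" or "top" or "wrist"; returns a dict with "pixels" (400x640x3 uint8, red, green, blue), "range_z" (400x640 float32, m along the optical axis (not along the pixel's ray), 0 where there is no reading), "K" (3x3 intrinsics, pixels), "dist" ([k1, k2, p1, p2, k3] as OpenCV has them; the pictures are not rectified), "rvec" (rotation vector, rad) and "tvec" (3), from world to camera coordinates, as OpenCV has them. Camera axes: x right, y down, z forward; pixel columns grow to the right and rows downward; lengths in m; the calibration is good to about 2 mm. A picture is of the moment at which its call begins.
- sign_off(): hands the job in; it is judged then, once.
The state is a dict: "time_s": time; "joint_pos": joint angles; "joint_velocities": joint speeds; "tau": joint torques, N m; "eef_pos": TCP position; "eef_rot": TCP orientation; "ft_force": force on the tool from outside, world axes, zero at the start; "ft_torque": the same for the moment, N m; "width": opening from 0.0 (shut) to 1.0 (fully open); "grasp_force": force on a finger pad.
Only numpy, scipy, OpenCV 4.12 (cv2) and the standard library are available. Lean on these libraries where they do the work, as an engineer would, in place of code of your own. Each camera call takes 0.05 s, during which the arm holds its last target. There are 200 camera calls.

### The job

Load the loose wooden sign blank into the engraver: push it along the infeed table, through the sprung flap and right home into the corner, its long side flush along the fence and its front end bearing gently on the end stop, without shoving the lightly clamped stop out of its setting. Hands do not fit under the flap, so use the push stick; then draw it out so that the flap swings shut behind the blank, and lay it back down on the bench. Leave the other things on the bench where they are.

Things in the scene. Friction and masses are not known exactly. Their poses are not given: they have to be found in the camera images.
- engraver: Desktop sign engraver fixed on the bench: grey and aluminium cabinet 300 x 300 mm, 189 mm high, clear lid and walls. x = feed direction (from the infeed table into the machine), y left of the feed, z up; origin on the bench under the middle of the front panel's outer face. Cabinet x 0 to 300, y -150 to 150 mm; knob and stop button stand 17 mm out of the front at |y| over 87 mm.
- feed_mouth (a point): Middle of the feed opening at table level (engraver x 0, y 0, 30 mm above the bench; axes as the engraver's). Opening y -52 to 53 mm, 52 mm high. The feed way is level at this height, without a step: aluminium infeed table outside (x -166 to 0, y -58 to 74 mm), dark bed inside (to x 280 mm).
- fence (a point): Point on the foot of the fence's guiding face at the opening (engraver x 0, y -40, 30 mm above the bench; axes as the engraver's). The fence is a steel bar 10 mm wide and 10 mm high on the right (-y) side of the feed way, straight along x from -165 to 265 mm; the blank goes on its +y side.
- flap (a joint): Sprung flap in the opening: dark steel, slippery nylon lip, 86 mm wide, 48 mm high, hinged at its top 80 mm above the bench. Rad: 0 hanging shut, grows as the lip swings into the machine (1.5 at most; inwards only). Opening takes 1.5 N at the lip, 3 N wide open. The lip rides on what is under it (blank: about 0.8 rad, stick: 1.0 rad, lip 44 mm inside); it shuts only once that space is clear.
- end_stop: End stop on the bed: aluminium block 76 mm wide, 16 mm high, its face 193 to 237 mm inside the front panel. Axes as the engraver's; origin on the bed at the foot of that face. What stops the blank is a flat steel nose bar in front of the block, whose fine adjuster sets it anywhere from 8 to 24 mm proud of the block: not measured. Friction clamp only: a push over about 9 N shifts it along x.
- blank: Sign blank: plain wooden plate 120 mm long (x), 64 mm wide (y), 16 mm thick, two small screw holes, about 0.09 kg; origin in the centre of its underside. Starts flat on the infeed table outside the flap, its x roughly along the feed, askew and off the fence. Home: front end on the stop's nose bar, origin 32 mm from the fence's face.
- push_stick: Plywood push stick 320 mm long, 0.16 kg, standing on its narrow underside on the bench. x along it to the pushing end, z up; origin on the underside, 170 mm behind the pushing face, 150 mm ahead of the tail. Bar 22 x 22 mm; cross shoe at the front 44 mm wide, 22 mm high, flat face; raised grip x -150 to 14 mm, 22 mm wide, 44 mm high (horn at the tail, x below -118 mm, 59 mm high).
- sanding_block: Bystander: cork sanding block 90 x 55 x 25 mm, origin in the centre of its underside.
- tape_roll: Bystander: roll of masking tape lying flat, 96 mm across, 25 mm high, origin in the centre of its underside.
- stain_jar: Bystander: dark jar of wood stain, 72 mm across, 100 mm high, origin in the centre of its underside.
- screwdriver: Bystander: screwdriver lying on the bench nearest the robot.
- try_square: Bystander: try square lying flat, wooden stock 110 mm, steel blade 150 mm.
Mind the look-alikes: they are no part of the job. What is meant by the blank is not green or yellow, and is the larger of those in its own colour.

How it is judged:
By the outcome, as a careful person would: the job done as asked, in the order asked, and still so for the second after the job is handed in, with the robot touching nothing.
It also fails if it takes over 69 s, if anything falls off the work surface, if the arm or the gripper's body presses on something with over 40 N, if the wrist force passes 120 N, or if a joint passes its speed limit or range.

## Working session

There is one attempt and no reset: what is moved stays moved. The work goes in short steps, Python scripts to look and compute and a tool call to move; the robot and the scene stay as the last step left them, time stands still between calls to the robot, and variables do not carry over. Pictures are saved under pics/ and viewed, at most 10 in all, crops included, and the job is handed in when it is done.

Besides the shell and the picture viewer there is one more tool, called after ">>>" as a command line: name --argument value ..., lists and objects as JSON in quotes. play_rows: Moves the arm, as the interface text tells. Its arguments: {"type":"object","properties":{"deltas":{"type":"array","items":{"type":"object","properties":{"hand":{"type":"number"},"dx":{"type":"number"},"dy":{"type":"number"},"dz":{"type":"number"},"spin":{"type":"number"}}}},"newtons":{"type":"number"}},"required":["deltas"]}

```bash
mkdir -p pics; cat > h.py <<'E'
import numpy as np,cv2
from plant import observe,snapshot,sign_off
from scipy.spatial.transform import Rotation as R
def snap(n,f=None):
    s=snapshot(n)
    np.savez('last_'+n+'.npz',**s)
    if f: cv2.imwrite('pics/'+f+'.png',cv2.cvtColor(s['pixels'],cv2.COLOR_RGB2BGR))
    return s
def load(n): return np.load('last_'+n+'.npz')
def px(s,uv,z=None):
    """pixel -> world: on plane z, or by range"""
    uv=np.array(uv,float).reshape(-1,2); r=cv2.Rodrigues(s['rvec'])[0]; t=np.array(s['tvec']).ravel()
    n=cv2.undistortPoints(uv[:,None],s['K'],s['dist'])[:,0]
    d=np.c_[n,np.ones(len(n))]
    c=-r.T@t; w=d@r
    if z is None: k=np.array([s['range_z'][int(round(v)),int(round(u))] for u,v in uv])
    else: k=(z-c[2])/w[:,2]
    return c+w*k[:,None]
def proj(s,P): return cv2.projectPoints(np.array(P,float).reshape(-1,3),s['rvec'],s['tvec'],s['K'],s['dist'])[0][:,0]
E
python3 - <<'E'
from h import *
for n in('scene','top'): snap(n,n+'0')
o=observe();print({k:np.round(v,3) for k,v in o.items()});print(R.from_quat(o['eef_rot']).as_matrix().round(3))
E
```

```text
{'time_s': np.float64(0.1), 'joint_pos': array([ 1.482,  0.502, -0.427,  1.551,  0.221,  1.138, -0.21 ]), 'joint_velocities': array([-0.   , -0.003, -0.001, -0.003,  0.   ,  0.002,  0.   ]), 'tau': array([-1.1000e-02, -5.6787e+01, -5.8380e+00, -2.7991e+01, -6.9000e-02,
        2.4000e-02,  0.0000e+00]), 'eef_pos': array([ 0.224, -0.61 ,  0.226]), 'eef_rot': array([ 0.985,  0.175, -0.   , -0.001]), 'ft_force': array([ 0.102, -0.011, -0.26 ]), 'ft_torque': array([ 0.026, -0.066, -0.01 ]), 'grasp_force': np.float64(0.0), 'width': np.float64(1.002)}
[[ 0.939  0.345 -0.001]
 [ 0.345 -0.939  0.002]
 [ 0.    -0.002 -1.   ]]
```

View pics/scene0.png

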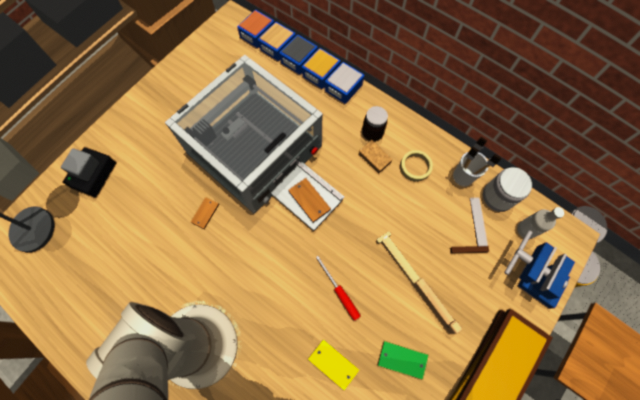

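View pics/top0.png

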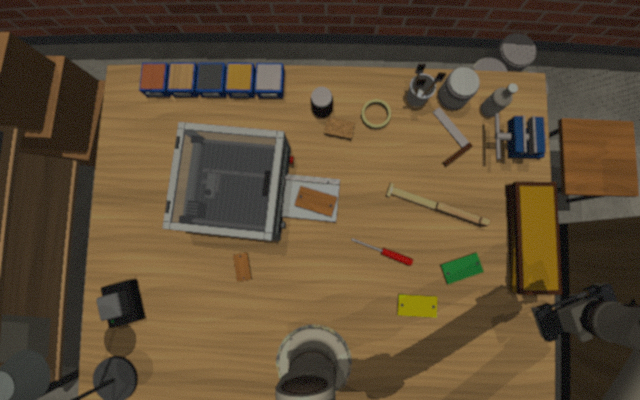

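The scene and top views show the engraver, with the blank (brown) on its infeed table at about (316,201) in top. The stick runs from its shoe at (390,190) to its tail at (487,222). World x points up in the top view and the feed runs to the left.

```bash
python3 - <<'E'
from h import *
s=load('top'); im=cv2.cvtColor(s['pixels'],cv2.COLOR_RGB2BGR)
c=im[110:260,160:350]; cv2.imwrite('pics/c1.png',cv2.resize(c,None,fx=4,fy=4,interpolation=cv2.INTER_CUBIC))
np.set_printoptions(precision=4,suppress=True)
P=px(s,[[389,190],[487,222],[440,206],[316,201],[180,130],[284,134],[275,238],[170,230],[350,150]]);print(P)
print('cam',(-cv2.Rodrigues(s['rvec'])[0].T@s['tvec'].ravel()))
# stick: cloud in region above bench
v,u=np.mgrid[175:235,375:500]; Q=px(s,np.c_[u.ravel(),v.ravel()]); 
m=(Q[:,2]>.012)&(Q[:,2]<.075); Q=Q[m]
c=Q[:,:2].mean(0); d=np.linalg.svd(Q[:,:2]-c)[2][0]; 
a=(Q[:,:2]-c)@d; n=(Q[:,:2]-c)@[-d[1],d[0]]
print(len(Q),c,d,a.min(),a.max())
for lo in np.arange(-.18,.18,.02):
    k=(a>=lo)&(a<lo+.02)
    if k.any(): print(round(lo,3),k.sum(),n[k].min().round(4),n[k].max().round(4),np.median(Q[k,2]).round(4))
E
```

```text
[[ 0.5378 -0.2198  0.0176]
 [ 0.4429 -0.5104  0.058 ]
 [ 0.4894 -0.3731  0.0402]
 [ 0.4938  0.0062  0.0466]
 [ 0.6669  0.3855  0.1858]
 [ 0.6667  0.0964  0.1649]
 [ 0.3772  0.1172  0.109 ]
 [ 0.3929  0.4753 -0.0036]
 [ 0.6681 -0.096  -0.0034]]
cam [ 0.3665 -0.0463  1.1805]
903 [ 0.4897 -0.3712] [-0.3239 -0.9461] -0.1643174221086564 0.15549860123514184
-0.18 22 -0.0217 0.0214 0.0205
-0.16 67 -0.0219 0.0205 0.0216
-0.14 48 -0.0114 0.0108 0.0213
-0.12 47 -0.0105 0.0108 0.0213
-0.1 48 -0.0105 0.0121 0.0212
-0.08 47 -0.0102 0.0122 0.0215
-0.06 49 -0.0099 0.0127 0.0208
-0.04 46 -0.0092 0.0122 0.0212
-0.02 62 -0.0097 0.012 0.0237
-0.0 59 -0.0092 0.0128 0.0426
0.02 57 -0.01 0.0133 0.0429
0.04 56 -0.01 0.0126 0.0419
0.06 59 -0.0091 0.013 0.0429
0.08 58 -0.0092 0.0137 0.0426
0.1 59 -0.009 0.0137 0.0421
0.12 72 -0.009 0.0143 0.0477
0.14 47 -0.0094 0.0132 0.0562
```

View pics/c1.png

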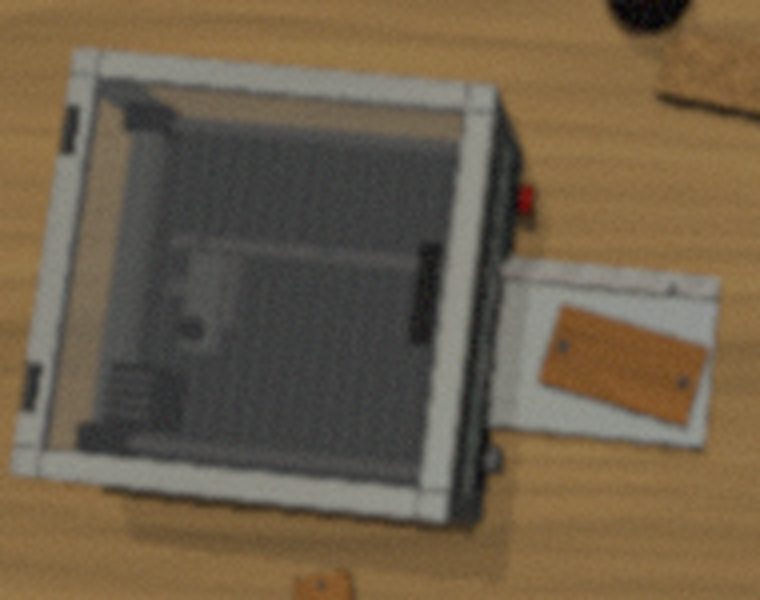

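The enlarged crop shows the lid corners at (78,48), (495,85), (447,522) and (10,475). The fence runs along the top edge of the infeed table, continues inside, and ends at the stop at (210,290). The blank is at (625,365), yawed relative to the fence.

```bash
python3 - <<'E'
from h import *
np.set_printoptions(precision=4,suppress=True)
s=load('top')
f=lambda L:np.array(L)/4+[160-.4,110-.4]
L=px(s,f([[495,85],[78,48],[10,475],[447,522]]),.189);print('lid',L[:,:2])
d=(L[1]-L[0]+L[2]-L[3]);yaw=np.arctan2(d[1],d[0]);print('yaw lid',yaw,'sizes',np.linalg.norm(np.diff(L,axis=0),axis=1))
F=px(s,f([[503,272],[715,292],[420,262],[252,245]]),.04);print('fence face top',F[:,:2],np.arctan2(*(F[0]-F[1])[1::-1]),np.arctan2(*(F[3]-F[1])[1::-1]))
T=px(s,f([[720,278],[703,448]]),.03);print('table outer corners(-y,+y)',T[:,:2])
B=px(s,f([[565,305],[709,349],[690,425],[540,383]]),.046);print('blank',B[:,:2],B.mean(0))
print(np.linalg.norm(np.diff(B,axis=0),axis=1),[np.arctan2(*(B[i]-B[j])[1::-1]) for i,j in((0,1),(3,2))])
# depth-based blank rect
v,u=np.mgrid[180:225,285:345];Q=px(s,np.c_[u.ravel(),v.ravel()]);c=s['pixels'][180:225,285:345].reshape(-1,3).astype(int)
m=(c[:,0]-c[:,2]>50)&(Q[:,2]>.03);r=cv2.minAreaRect(Q[m,:2].astype(np.float32));print('depth rect',r,np.median(Q[m,2]))
E
```

```text
lid [[0.6684 0.0952]
 [0.69   0.3887]
 [0.3923 0.4128]
 [0.3706 0.1145]]
yaw lid 1.4976148424310949 sizes [0.2943 0.2987 0.2991]
fence face top [[ 0.5648  0.1038]
 [ 0.5534 -0.0605]
 [ 0.5711  0.1687]
 [ 0.5814  0.3016]] 1.5013448119822699 1.493579002170268
table outer corners(-y,+y) [[ 0.5661 -0.0642]
 [ 0.4336 -0.0544]]
blank [[ 0.5393  0.0542]
 [ 0.5083 -0.0569]
 [ 0.4499 -0.044 ]
 [ 0.4787  0.0711]] [0.4941 0.0061 0.046 ]
[0.1154 0.0598 0.1187] [np.float64(1.2986282535797529), np.float64(1.3250865069333118)]
depth rect ((0.4703633785247803, -0.015681035816669464), (0.19027096033096313, 0.10355963557958603), 44.977718353271484) 0.045415191841781555
```

>>> play_rows --deltas '[{"dx": 0.54, "dy": -0.68, "hand": 0}, {"dx": 0.54, "dy": -0.68, "hand": 0}, {"dx": 0.54, "dy": -0.68, "hand": 0}, {"dx": 0.54, "dy": -0.68, "hand": 0}, {"dx": 0.54, "dy": -0.68, "hand": 0}, {"dx": 0.54, "dy": -0.68, "hand": 0}, {"dx": 0.54, "dy": -0.68, "hand": 0}, {"dx": 0.54, "dy": -0.68, "hand": 0}, {"dx": 0.54, "dy": -0.68, "hand": 0}, {"dx": 0.54, "dy": -0.68, "hand": 0}, {"dx": 0.54, "dy": -0.68, "hand": 0}, {"dx": 0.54, "dy": -0.68, "hand": 0}, {"dx": 0.54, "dy": -0.68, "hand": 0}, {"dx": 0.54, "dy": -0.7, "spin": -0.164, "hand": 0}, {"spin": -0.164, "hand": 0}, {"spin": -0.164, "hand": 0}, {"spin": -0.164, "hand": 0}, {"spin": -0.164, "hand": 0}, {"spin": -0.164, "hand": 0}, {"spin": -0.164, "hand": 0}]'

```text
schema error: expected keys hand, dx, dy, dz, spin
```

```bash
cat >> h.py <<'E'
YAW=1.4976; O=np.array([.5195,.1049])
def e2w(x,y):
    c,s=np.cos(YAW),np.sin(YAW); return O+[c*x-s*y,s*x+c*y]
def w2e(p):
    c,s=np.cos(YAW),np.sin(YAW); d=np.asarray(p)[...,:2]-O; return np.stack([d[...,0]*c+d[...,1]*s,-d[...,0]*s+d[...,1]*c],-1)
def tool():
    o=observe();M=R.from_quat(o['eef_rot']).as_matrix();return o,M,np.arctan2(M[1,0],M[0,0])
def go(xy,z,yaw=None):
    o,M,y=tool();d=M.T@(np.r_[xy,z]-o['eef_pos'])/.05
    print('move units',d.round(3),'spin(after)',None if yaw is None else round(-(yaw-y),3),'yaw now',round(y,4))
def st():
    o,M,y=tool();print('tcp',o['eef_pos'].round(4),'e',w2e(o['eef_pos']).round(4),'yaw',round(y,4),'z',M[:,2].round(3),'F',o['ft_force'].round(2),'t',round(float(o['time_s']),2),'w',o['width'],'j',o['joint_pos'].round(2))
E
python3 - <<'E'
from h import *
st();go(e2w(-.1,.085),.12,YAW);snap('wrist','w1')
E
```

```text
tcp [ 0.2237 -0.6096  0.2258] e [-0.7342  0.2427] yaw 0.3519 z [-0.001  0.002 -1.   ] F [ 0.1  -0.01 -0.26] t 0.1 w 1.0015093780168713 j [ 1.48  0.5  -0.43  1.55  0.22  1.14 -0.21]
move units [  8.104 -10.252   2.134] spin(after) -1.146 yaw now 0.3519
```

View pics/w1.png

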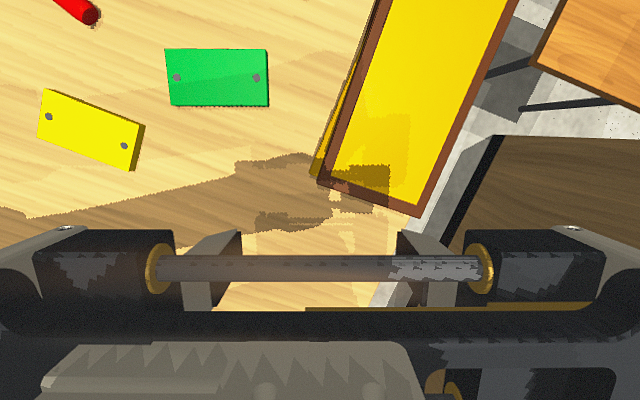

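The wrist view still shows the start position: yellow and green look-alikes, with the fingers at the bottom. Each row needs all five keys, so I'm resending.

>>> play_rows --deltas '[{"dx": 0.58, "dy": -0.73, "dz": 0, "spin": 0, "hand": 0}, {"dx": 0.58, "dy": -0.73, "dz": 0, "spin": 0, "hand": 0}, {"dx": 0.58, "dy": -0.73, "dz": 0, "spin": 0, "hand": 0}, {"dx": 0.58, "dy": -0.73, "dz": 0, "spin": 0, "hand": 0}, {"dx": 0.58, "dy": -0.73, "dz": 0, "spin": 0, "hand": 0}, {"dx": 0.58, "dy": -0.73, "dz": 0, "spin": 0, "hand": 0}, {"dx": 0.58, "dy": -0.73, "dz": 0, "spin": 0, "hand": 0}, {"dx": 0.58, "dy": -0.73, "dz": 0, "spin": 0, "hand": 0}, {"dx": 0.58, "dy": -0.73, "dz": 0, "spin": 0, "hand": 0}, {"dx": 0.58, "dy": -0.73, "dz": 0, "spin": 0, "hand": 0}, {"dx": 0.58, "dy": -0.73, "dz": 0, "spin": 0, "hand": 0}, {"dx": 0.58, "dy": -0.73, "dz": 0, "spin": 0, "hand": 0}, {"dx": 0.58, "dy": -0.73, "dz": 0, "spin": 0, "hand": 0}, {"dx": 0.56, "dy": -0.76, "dz": 0, "spin": -0.164, "hand": 0}, {"dx": 0, "dy": 0, "dz": 0, "spin": -0.164, "hand": 0}, {"dx": 0, "dy": 0, "dz": 0, "spin": -0.164, "hand": 0}, {"dx": 0, "dy": 0, "dz": 0, "spin": -0.164, "hand": 0}, {"dx": 0, "dy": 0, "dz": 0, "spin": -0.164, "hand": 0}, {"dx": 0, "dy": 0, "dz": 0, "spin": -0.164, "hand": 0}, {"dx": 0, "dy": 0, "dz": 0, "spin": -0.162, "hand": 0}]'

```text
time_s: 2.65
eef_pos: [0.4274, 0.0105, 0.2266]
eef_rot: [0.731, 0.683, -0.0, 0.0]
ft_force: [-0.5, 0.3, 0.4]
width: 0.004
grasp_force: 0.0
```

```bash
python3 - <<'E'
from h import *
st();go(e2w(-.1,.085),.12,YAW);snap('wrist','w2')
E
```

```text
tcp [0.4274 0.0105 0.2266] e [-0.1009  0.085 ] yaw 1.5033 z [-0. -0. -1.] F [-0.53  0.31  0.45] t 2.65 w 0.0035081240370556928 j [ 0.93  0.18 -1.09  2.06  0.18  1.01 -0.33]
move units [0.019 0.    2.133] spin(after) 0.006 yaw now 1.5033
```

View pics/w2.png

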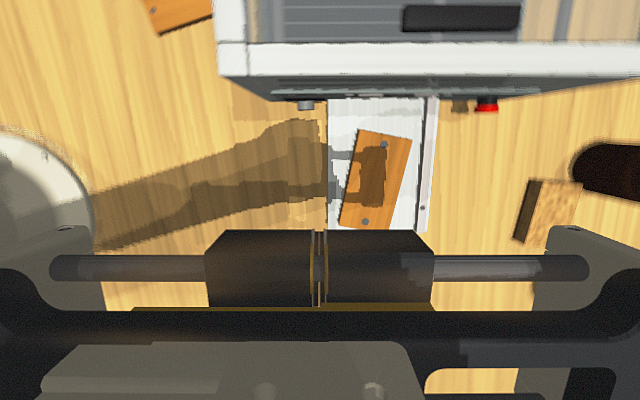

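The wrist view shows the blank at (375,180), with front corners at (359,129) and (412,141). The fence's guiding face runs from (424,100) to (416,228), and the table's left edge is at u=327.

```bash
python3 - <<'E'
from h import *
np.set_printoptions(precision=4,suppress=True)
s=load('wrist');im=s['pixels']
cv2.imwrite('pics/c2.png',cv2.cvtColor(cv2.resize(im[90:235,310:500],None,fx=4,fy=4,interpolation=cv2.INTER_CUBIC),cv2.COLOR_RGB2BGR))
print('fence top face edge',w2e(px(s,[[424,100],[416,228]],.04)))
print('table left',w2e(px(s,[[327,100],[327,225]],.03)))
print('blank',w2e(px(s,[[359,129],[412,141],[339,224]],.046)))
print('range z chk',px(s,[[375,180],[345,140],[432,150]])[:,2])
E
```

```text
fence top face edge [[-0.0029 -0.0345]
 [-0.1575 -0.0397]]
table left [[-0.0029  0.0759]
 [-0.1576  0.0738]]
blank [[-0.0355  0.0392]
 [-0.0486 -0.0229]
 [-0.1506  0.0593]]
range z chk [0.0454 0.0291 0.0284]
```

View pics/c2.png

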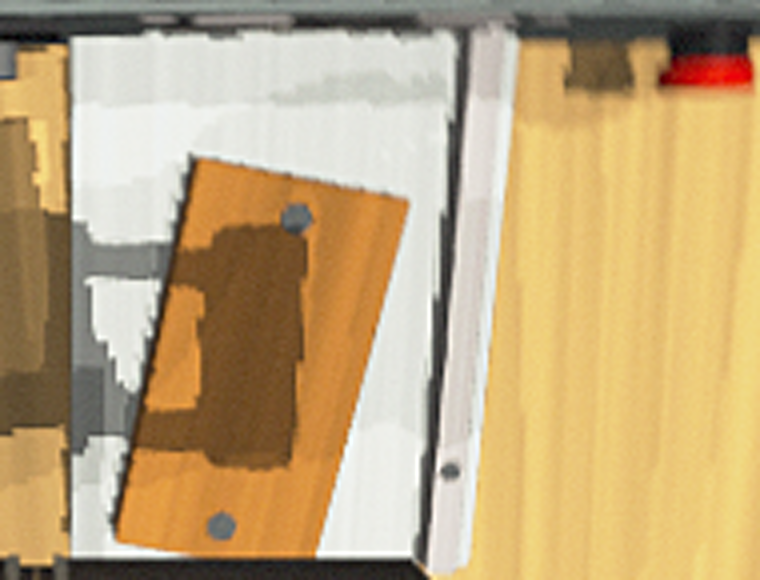

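>>> play_rows --deltas '[{"dx": 0, "dy": 0, "dz": 0.8, "spin": 0, "hand": 0}, {"dx": 0, "dy": 0, "dz": 0.8, "spin": 0, "hand": 0}, {"dx": 0, "dy": 0, "dz": 0.8, "spin": 0, "hand": 0}, {"dx": 0, "dy": 0, "dz": 0.8, "spin": 0, "hand": 0}, {"dx": 0, "dy": 0, "dz": 0.6, "spin": 0, "hand": 0}]'

```text
time_s: 3.32
eef_pos: [0.4268, 0.0105, 0.035]
eef_rot: [0.733, 0.68, -0.001, -0.001]
ft_force: [0.3, 0.2, -0.1]
width: 0.002
grasp_force: 0.0
```

The crop confirms the skew. The fence face foot runs from crop (456,35) to (418,555), and the blank's near-fence corner is at (409,200). Next I square the blank against the fence with the closed fingertips.

>>> play_rows --deltas '[{"dx": 0, "dy": 0.14, "dz": 0, "spin": 0.006, "hand": 0}, {"dx": 0, "dy": 0.12, "dz": 0, "spin": 0, "hand": 0}, {"dx": 0, "dy": 0.1, "dz": 0, "spin": 0, "hand": 0}, {"dx": 0, "dy": 0.08, "dz": 0, "spin": 0, "hand": 0}, {"dx": 0, "dy": 0.08, "dz": 0, "spin": 0, "hand": 0}, {"dx": 0, "dy": 0.08, "dz": 0, "spin": 0, "hand": 0}, {"dx": 0, "dy": 0.08, "dz": 0, "spin": 0, "hand": 0}, {"dx": 0, "dy": 0.06, "dz": 0, "spin": 0, "hand": 0}]'

```text
time_s: 4.32
eef_pos: [0.4638, 0.0074, 0.0372]
eef_rot: [0.735, 0.679, -0.001, 0.0]
ft_force: [-5.2, -0.3, 9.4]
width: 0.004
grasp_force: 4.8
```

```bash
python3 - <<'E'
from h import *
np.set_printoptions(precision=4,suppress=True)
st();s=snap('wrist')
cv2.imwrite('pics/c3.png',cv2.cvtColor(cv2.resize(s['pixels'][0:400,:],None,fx=1.2,fy=1.2),cv2.COLOR_RGB2BGR))
E
```

```text
tcp [0.4638 0.0074 0.0372] e [-0.1014  0.0484] yaw 1.4917 z [-0.001 -0.001 -1.   ] F [-5.22 -0.34  9.41] t 4.33 w 0.0036113203661169145 j [ 0.57  0.58 -0.78  2.13  0.65  0.69 -0.73]
```

View pics/c3.png

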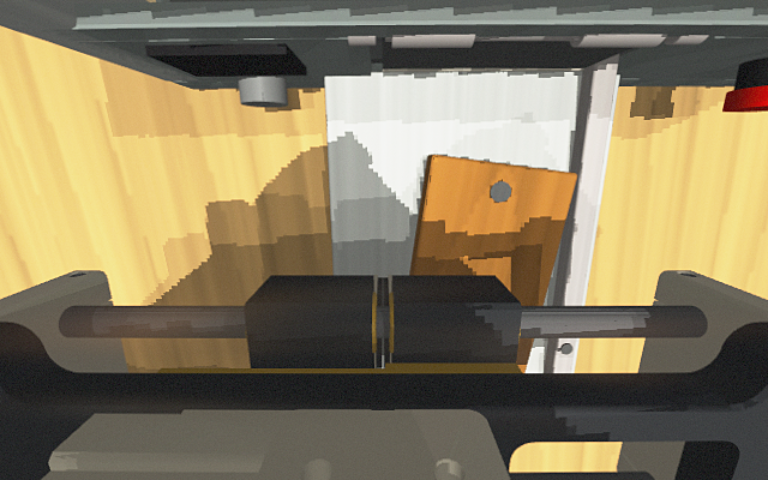

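The front right corner now touches the fence at (575,175), but the blank is still skewed. The 9 N upward force is odd, so I'm checking whether it lasts.

>>> play_rows --deltas '[{"dx": 0, "dy": -0.06, "dz": -0.04, "spin": 0, "hand": 0}, {"dx": 0, "dy": 0, "dz": 0, "spin": 0, "hand": 0}]'

```text
time_s: 4.62
eef_pos: [0.4616, 0.0078, 0.0389]
eef_rot: [0.734, 0.679, 0.0, 0.0]
ft_force: [0.4, 0.9, -0.3]
width: 0.001
grasp_force: 0.0
```

```bash
python3 - <<'E'
from h import *
np.set_printoptions(precision=4,suppress=True)
st();s=snap('wrist');o=observe();p=o['eef_pos']
print('tcp px',proj(s,[p,[p[0],p[1],p[2]+.04]]))
s=snap('scene');u,v=proj(s,[p])[0];print(u,v);u,v=int(u),int(v)
cv2.imwrite('pics/c4.png',cv2.cvtColor(cv2.resize(s['pixels'][v-50:v+50,u-60:u+60],None,fx=6,fy=6,interpolation=cv2.INTER_CUBIC),cv2.COLOR_RGB2BGR))
E
```

```text
tcp [0.4616 0.0078 0.0389] e [-0.1011  0.0507] yaw 1.4919 z [ 0.001 -0.    -1.   ] F [ 0.39  0.88 -0.29] t 4.62 w 0.001023453370821 j [ 0.57  0.57 -0.78  2.13  0.65  0.69 -0.73]
tcp px [[319.0518 243.815 ]
 [319.2906 278.2676]]
302.71195889538404 208.3223868396023
```

View pics/c4.png

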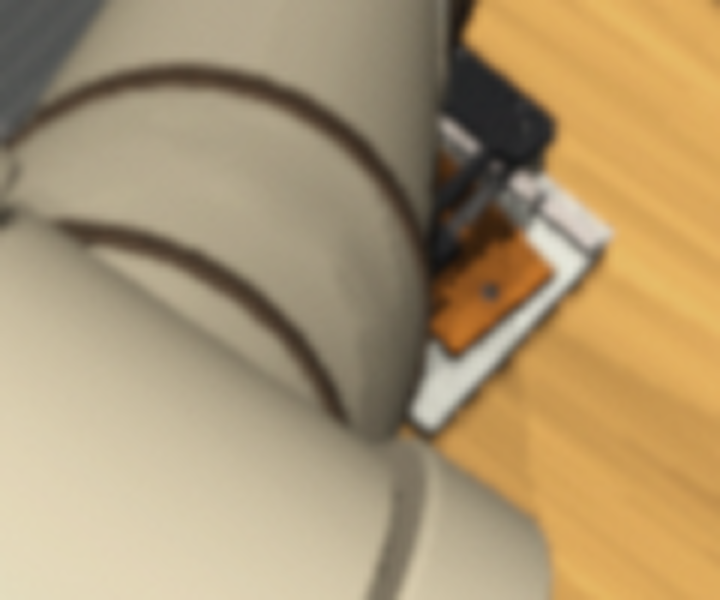

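```bash
python3 - <<'E'
from h import *
np.set_printoptions(precision=4,suppress=True)
s=load('wrist')
P=w2e(px(s,np.array([[428,155],[576,174],[412,275],[588,90],[555,330]])/1.2,.046));print(P)
f,l=P[1]-P[0],P[2]-P[0];print(np.linalg.norm(f),np.arctan2(f[0],-f[1]),np.arctan2(l[1],-l[0]))
# current
m=s['pixels'].astype(int);o=(m[...,0]-m[...,2]>60)&(m[...,0]<245)
z=s['range_z'];v,u=np.nonzero(o[:235,300:520]);u=u+300
Q=px(s,np.c_[u,v]);E=w2e(Q);k=(Q[:,2]>.040)&(Q[:,2]<.05)&(E[:,1]<.07)&(E[:,1]>-.06);E=E[k];print(len(E),np.median(Q[k,2]),Q[k,2].std())
for x in np.arange(-.1,-.02,.01):
    g=E[(E[:,0]>x)&(E[:,0]<x+.01)]
    if len(g)>5: print(x.round(3),g[:,1].min(),g[:,1].max(),len(g))
E
```

```text
[[-0.0354  0.0312]
 [-0.0436 -0.0331]
 [-0.0894  0.0371]
 [-0.0099 -0.0334]
 [-0.1182 -0.0332]]
0.06475767572562735 -0.12625185341279943 0.1083411701969825
9975 0.04505469015330621 0.0006217939401396069
-0.1 -0.028877378721527833 -0.0030160676862032933 159
-0.09 -0.0310731844767963 0.033302495924963066 1268
-0.08 -0.03255536210928683 0.032443014273370985 1819
-0.07 -0.0340454476124739 0.03108136529009381 2126
-0.06 -0.03529339602179632 0.02999095160145893 2120
-0.05 -0.0360250705607851 0.028760577451474496 2106
-0.04 -0.01002284395166699 0.027577243045202426 377
```

>>> play_rows --deltas '[{"dx": 0, "dy": 0.06, "dz": 0, "spin": 0, "hand": 0}, {"dx": 0, "dy": 0.05, "dz": 0, "spin": 0, "hand": 0}, {"dx": 0, "dy": 0.04, "dz": 0, "spin": 0, "hand": 0}, {"dx": 0, "dy": 0.04, "dz": 0, "spin": 0, "hand": 0}]'

```text
time_s: 5.22
eef_pos: [0.4709, 0.007, 0.0386]
eef_rot: [0.734, 0.679, -0.0, -0.0]
ft_force: [-1.0, -0.2, 1.2]
width: 0.004
grasp_force: 0.5
```

```bash
cat >> h.py <<'E'
def blank():
    s=snap('wrist');m=s['pixels'].astype(int);o=(m[...,0]-m[...,2]>60)&(m[...,0]<245)
    v,u=np.nonzero(o[:235,300:520]);u=u+300
    Q=px(s,np.c_[u,v]);E=w2e(Q);k=(Q[:,2]>.040)&(Q[:,2]<.05)&(E[:,1]<.07)&(E[:,1]>-.06);E=E[k]
    for x in np.arange(-.2,-.02,.01):
        g=E[(E[:,0]>x)&(E[:,0]<x+.01)]
        if len(g)>100: print(x.round(3),g[:,1].min().round(4),g[:,1].max().round(4),len(g))
E
python3 -c "
from h import *
st();blank()"
```

```text
tcp [0.4709 0.007  0.0386] e [-0.1012  0.0413] yaw 1.4917 z [-0. -0. -1.] F [-1.   -0.24  1.16] t 5.22 w 0.004192083713216797 j [ 0.57  0.59 -0.78  2.11  0.65  0.7  -0.72]
-0.1 -0.0346 -0.0121 150
-0.09 -0.0357 0.0279 1346
-0.08 -0.0364 0.0271 1850
-0.07 -0.0379 0.0267 2128
-0.06 -0.0384 0.0261 2161
-0.05 -0.0398 0.0249 2259
-0.04 -0.0275 0.0245 525
```

>>> play_rows --deltas '[{"dx": 0, "dy": 0.04, "dz": 0, "spin": 0, "hand": 0}, {"dx": 0, "dy": 0.03, "dz": 0, "spin": 0, "hand": 0}, {"dx": 0, "dy": 0.03, "dz": 0, "spin": 0, "hand": 0}]'

```text
time_s: 5.65
eef_pos: [0.476, 0.0066, 0.0387]
eef_rot: [0.734, 0.679, -0.0, 0.0]
ft_force: [-1.4, -0.6, 0.7]
width: 0.002
grasp_force: 0.7
```

```bash
python3 -c "
from h import *
st();blank()"
```

```text
tcp [0.476  0.0066 0.0387] e [-0.1012  0.0362] yaw 1.4918 z [-0. -0. -1.] F [-1.4  -0.65  0.7 ] t 5.65 w 0.001776178324755957 j [ 0.57  0.59 -0.78  2.1   0.65  0.7  -0.72]
-0.1 -0.0383 -0.0173 124
-0.09 -0.0384 0.025 1290
-0.08 -0.0385 0.0247 1822
-0.07 -0.0389 0.0248 2126
-0.06 -0.0393 0.0244 2213
-0.05 -0.0394 0.0245 2166
-0.04 -0.0394 0.0242 1048
```

>>> play_rows --deltas '[{"dx": 0, "dy": 0.03, "dz": 0, "spin": 0, "hand": 0}, {"dx": 0, "dy": 0.03, "dz": 0, "spin": 0, "hand": 0}, {"dx": 0, "dy": 0.02, "dz": 0, "spin": 0, "hand": 0}]'

```text
time_s: 6.08
eef_pos: [0.4775, 0.0064, 0.0384]
eef_rot: [0.734, 0.679, -0.002, -0.001]
ft_force: [-8.0, -0.4, 9.3]
width: 0.005
grasp_force: 6.3
```

```bash
python3 -c "
from h import *
st();blank()"
```

```text
tcp [0.4775 0.0064 0.0384] e [-0.1013  0.0347] yaw 1.4921 z [-0.004 -0.001 -1.   ] F [-7.98 -0.43  9.35] t 6.08 w 0.004525067582513734 j [ 0.57  0.6  -0.78  2.09  0.65  0.71 -0.72]
-0.1 -0.0394 -0.0185 119
-0.09 -0.0396 0.0241 1291
-0.08 -0.0392 0.0242 1817
-0.07 -0.0414 0.0243 2135
-0.06 -0.0396 0.0244 2227
-0.05 -0.0397 0.0241 2218
-0.04 -0.0394 0.0241 1131
```

The blank is flush along the fence: its right edge is at y≈-0.0396 and its left at 0.0242, uniform along x. Now to the stick.

>>> play_rows --deltas '[{"dx": 0, "dy": -0.2, "dz": 0, "spin": 0, "hand": 0}, {"dx": 0, "dy": -0.2, "dz": 0, "spin": 0, "hand": 0}, {"dx": 0, "dy": 0, "dz": -0.8, "spin": 0, "hand": 0}, {"dx": 0, "dy": 0, "dz": -0.8, "spin": 0, "hand": 0}, {"dx": -0.4, "dy": 0, "dz": -0.8, "spin": 0, "hand": 0.5}, {"dx": -0.9, "dy": 0.1, "dz": 0, "spin": 0, "hand": 1}, {"dx": -0.9, "dy": 0.15, "dz": 0, "spin": 0, "hand": 1}, {"dx": -0.9, "dy": 0.15, "dz": 0, "spin": 0, "hand": 1}, {"dx": -0.9, "dy": 0.15, "dz": 0, "spin": 0, "hand": 1}, {"dx": -0.9, "dy": 0.15, "dz": 0, "spin": 0, "hand": 1}, {"dx": -0.9, "dy": 0.15, "dz": 0, "spin": 0, "hand": 1}, {"dx": -0.9, "dy": 0.15, "dz": 0, "spin": 0, "hand": 1}, {"dx": -0.9, "dy": 0.15, "dz": 0, "spin": 0, "hand": 1}, {"dx": -0.4, "dy": 0, "dz": 0, "spin": 0.121, "hand": 1}, {"dx": 0, "dy": 0, "dz": 0, "spin": 0.121, "hand": 1}, {"dx": 0, "dy": 0, "dz": 0, "spin": 0, "hand": 1}]'

```text
time_s: 8.12
eef_pos: [0.4856, -0.3953, 0.1586]
eef_rot: [0.811, 0.585, -0.0, 0.0]
ft_force: [0.5, 0.1, 0.2]
width: 1.0
grasp_force: 0.0
```

```bash
python3 - <<'E'
from h import *
np.set_printoptions(precision=4,suppress=True)
st();s=snap('wrist','w5');snap('top')
go([.4833,-.396],.014,1.25)
v,u=np.mgrid[0:235,0:640];Q=px(s,np.c_[u.ravel(),v.ravel()]);zz=s['range_z'][:235].ravel()
m=(zz>0)&(Q[:,2]>.012)&(Q[:,2]<.07)&(abs(Q[:,0]-.51)<.07)&(Q[:,1]>-.4)&(Q[:,1]<-.19);Q=Q[m]
d=np.array([np.cos(1.25),np.sin(1.25)]);n=np.array([-d[1],d[0]]);r=Q[:,:2]-[.4833,-.396];a=r@d;b=r@n
for lo in np.arange(0,.22,.02):
    k=(a>=lo)&(a<lo+.02)
    if k.sum()>5: print(lo.round(3),k.sum(),b[k].min().round(4),b[k].max().round(4),np.median(Q[k,2]).round(4))
print('front',a.max())
E
```

```text
tcp [ 0.4856 -0.3953  0.1586] e [-0.5013 -0.0028] yaw 1.2507 z [ 0. -0. -1.] F [0.45 0.05 0.2 ] t 8.12 w 0.9995689613564064 j [ 1.18  0.62 -0.76  1.67  0.48  1.05 -0.05]
move units [-0.039 -0.041  2.895] spin(after) 0.003 yaw now 1.2532
0.0 468 -0.0096 0.0122 0.0429
0.02 502 -0.0095 0.0119 0.0366
0.04 418 -0.0088 0.0117 0.021
0.06 438 -0.0087 0.0125 0.021
0.08 494 -0.0094 0.0124 0.0209
0.1 503 -0.0094 0.012 0.0208
0.12 540 -0.0092 0.0128 0.0211
0.14 571 -0.009 0.0126 0.0211
0.16 855 -0.02 0.0236 0.0208
0.18 18 -0.0187 0.0185 0.0202
front 0.18052043448121277
```

View pics/w5.png

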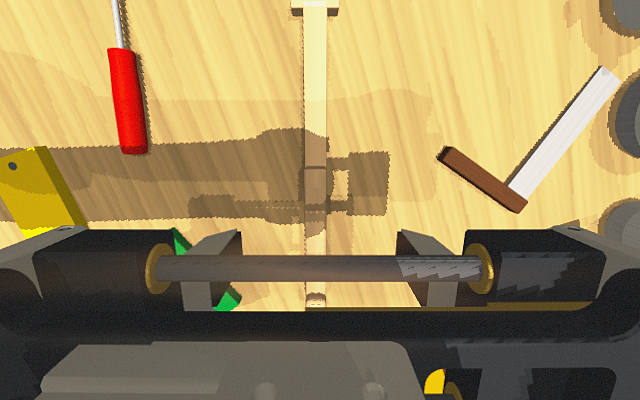

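The stick lies aligned with the tool. It runs up to the shoe at (315,5), centred at u≈316, and its grip step is at (315,165). Nothing lies near the finger paths.

>>> play_rows --deltas '[{"dx": -0.14, "dy": -0.07, "dz": 0.6, "spin": 0, "hand": 1}, {"dx": 0, "dy": 0, "dz": 0.8, "spin": 0, "hand": 1}, {"dx": 0, "dy": 0, "dz": 0.8, "spin": 0, "hand": 1}, {"dx": 0, "dy": 0, "dz": 0.5, "spin": 0, "hand": 1}, {"dx": 0, "dy": 0, "dz": 0.19, "spin": 0, "hand": 1}, {"dx": 0, "dy": 0, "dz": 0, "spin": 0, "hand": 0}, {"dx": 0, "dy": 0, "dz": 0, "spin": 0, "hand": 0}, {"dx": 0, "dy": 0, "dz": 0, "spin": 0, "hand": 0}, {"dx": 0, "dy": 0, "dz": 0, "spin": 0, "hand": 0}, {"dx": 0, "dy": 0, "dz": 0, "spin": 0, "hand": 0}, {"dx": 0, "dy": 0, "dz": 0, "spin": 0, "hand": 0}]' --newtons 35

```text
time_s: 9.6
eef_pos: [0.4802, -0.4009, 0.0143]
eef_rot: [0.811, 0.585, -0.0, 0.0]
ft_force: [0.5, -0.4, 0.4]
width: 0.394
grasp_force: 0.0
```

```bash
python3 -c "
from h import *
st()"
```

```text
tcp [ 0.4802 -0.4009  0.0143] e [-0.5073  0.0022] yaw 1.2499 z [ 0. -0. -1.] F [ 0.54 -0.38  0.42] t 9.6 w 0.39448780379487275 j [ 1.12  0.79 -0.65  1.73  0.62  0.83 -0.14]
```

>>> play_rows --deltas '[{"dx": 0, "dy": 0, "dz": 0, "spin": 0, "hand": 0}, {"dx": 0, "dy": 0, "dz": 0, "spin": 0, "hand": 0}, {"dx": 0, "dy": 0, "dz": 0, "spin": 0, "hand": 0}, {"dx": 0, "dy": 0, "dz": 0, "spin": 0, "hand": 0}, {"dx": 0, "dy": 0, "dz": -0.3, "spin": 0, "hand": 0}, {"dx": 0, "dy": 0, "dz": -0.6, "spin": 0, "hand": 0}, {"dx": 0, "dy": 0, "dz": -0.5, "spin": 0, "hand": 0}, {"dx": 0, "dy": 0, "dz": 0, "spin": -0.124, "hand": 0}, {"dx": 0, "dy": 0, "dz": 0, "spin": -0.124, "hand": 0}, {"dx": 0, "dy": 0, "dz": 0, "spin": 0, "hand": 0}]'

```text
time_s: 10.85
eef_pos: [0.4803, -0.401, 0.085]
eef_rot: [0.733, 0.68, 0.0, 0.0]
ft_force: [0.4, -0.5, -1.2]
width: 0.239
grasp_force: 35.0
```

```bash
cat >> h.py <<'E'
def stick():
    """shoe/stick in engraver frame from wrist cloud, relative to TCP"""
    o,M,y=tool();s=snap('wrist');v,u=np.mgrid[0:235,250:390];uv=np.c_[u.ravel(),v.ravel()]
    Q=px(s,uv);zz=s['range_z'][:235,250:390].ravel();r=Q-o['eef_pos'];T=r@M
    m=(zz>0)&(abs(T[:,1])<.03)&(T[:,2]<.008)&(T[:,2]>-.05)&(T[:,0]>0)&(T[:,0]<.2);Q=Q[m];T=T[m];E=w2e(Q)
    for lo in np.arange(.0,.2,.03):
        k=(T[:,0]>=lo)&(T[:,0]<lo+.03)
        if k.sum()>9: print(lo.round(3),k.sum(),'y_e',E[k,1].min().round(4),E[k,1].max().round(4),'ztop',np.median(Q[k,2]).round(4))
    print('front ahead of tcp',np.percentile(T[:,0],99.5).round(4),'x_e',np.percentile(E[:,0],99.5).round(4))
E
python3 -c "
from h import *
st();stick();go(e2w(-.361,-.008),.065,YAW)"
```

```text
tcp [ 0.4803 -0.401   0.085 ] e [-0.5074  0.0021] yaw 1.4965 z [ 0.001 -0.    -1.   ] F [ 0.36 -0.45 -1.21] t 10.85 w 0.23870524189319933 j [ 1.19  0.72 -0.76  1.71  0.59  0.95  0.12]
0.0 1337 y_e -0.0196 0.0246 ztop 0.1137
0.03 2872 y_e -0.0084 0.0136 ztop 0.0922
0.06 2714 y_e -0.0084 0.0137 ztop 0.0917
0.09 3175 y_e -0.0084 0.0137 ztop 0.0918
0.12 431 y_e -0.0081 0.0134 ztop 0.0917
front ahead of tcp 0.1232 x_e -0.3842
move units [2.928 0.195 0.396] spin(after) -0.002 yaw now 1.4951
```

>>> play_rows --deltas '[{"dx": 0.7, "dy": 0.05, "dz": 0, "spin": 0, "hand": 0}, {"dx": 0.8, "dy": 0.05, "dz": 0, "spin": 0, "hand": 0}, {"dx": 0.8, "dy": 0.05, "dz": 0, "spin": 0, "hand": 0}, {"dx": 0.6, "dy": 0.06, "dz": 0.2, "spin": 0, "hand": 0}, {"dx": 0.03, "dy": 0, "dz": 0.36, "spin": 0, "hand": 0}, {"dx": 0, "dy": 0, "dz": 0.2, "spin": 0, "hand": 0}, {"dx": 0, "dy": 0, "dz": 0, "spin": 0, "hand": 0}]'

```text
time_s: 11.78
eef_pos: [0.5003, -0.2567, 0.0451]
eef_rot: [0.733, 0.68, -0.001, -0.001]
ft_force: [0.0, -0.4, -1.4]
width: 0.242
grasp_force: 35.0
```

```bash
python3 -c "
from h import *
st();go(e2w(-.361,-.008),.0468,YAW)
s=snap('top');im=cv2.cvtColor(s['pixels'],cv2.COLOR_RGB2BGR)
cv2.imwrite('pics/c6.png',cv2.resize(im[150:250,160:420],None,fx=3,fy=3,interpolation=cv2.INTER_CUBIC))"
```

```text
tcp [ 0.5003 -0.2567  0.0451] e [-0.3621 -0.0073] yaw 1.4953 z [-0.002  0.    -1.   ] F [ 0.01 -0.39 -1.37] t 11.78 w 0.24160570458999844 j [ 0.99  0.69 -0.75  1.89  0.64  0.82 -0.17]
move units [ 0.022  0.014 -0.034] spin(after) -0.002 yaw now 1.4953
```

View pics/c6.png

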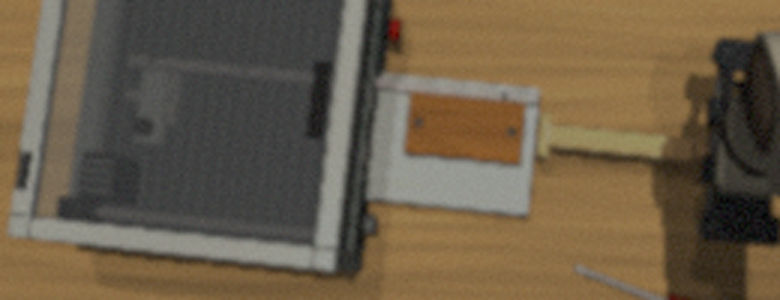

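In the crop, the shoe face at (540,137) sits about 17 mm behind the blank's rear end at u=522, and it is centred on the blank. The stop block's front face is near (180,105).

```bash
python3 -c "
from h import *
s=load('top')
f=lambda L:np.array(L)/3+[160-.33,150-.33]
print(w2e(px(s,f([[180,90],[180,105],[178,130],[160,70],[522,127],[405,125],[540,137]]),.046)).round(4))
im=cv2.cvtColor(s['pixels'],cv2.COLOR_RGB2BGR)[160:210,185:285]
l=cv2.createCLAHE(4,(2,2)); im=cv2.resize(im,None,fx=8,fy=8,interpolation=cv2.INTER_CUBIC); im=cv2.convertScaleAbs(im,alpha=2,beta=-60)
cv2.imwrite('pics/c7.png',im)"
```

```text
[[ 0.2042 -0.0179]
 [ 0.2021 -0.0023]
 [ 0.2007  0.0237]
 [ 0.2281 -0.0367]
 [-0.1511 -0.0145]
 [-0.0321 -0.0047]
 [-0.1703 -0.0061]]
```

View pics/c7.png

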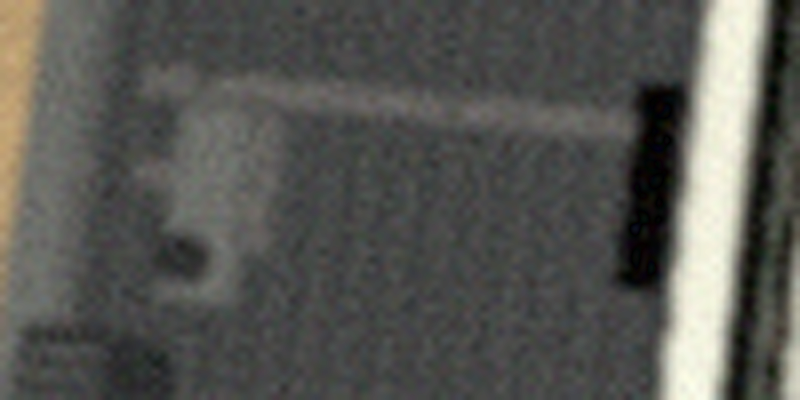

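>>> play_rows --deltas '[{"dx": 0.1, "dy": 0.01, "dz": -0.03, "spin": 0, "hand": 0}, {"dx": 0.15, "dy": 0, "dz": 0, "spin": 0, "hand": 0}, {"dx": 0.12, "dy": 0, "dz": 0, "spin": 0, "hand": 0}, {"dx": 0.1, "dy": 0, "dz": 0, "spin": 0, "hand": 0}, {"dx": 0.1, "dy": 0, "dz": 0, "spin": 0, "hand": 0}, {"dx": 0.1, "dy": 0, "dz": 0, "spin": 0, "hand": 0}, {"dx": 0.1, "dy": 0, "dz": 0, "spin": 0, "hand": 0}]'

```text
time_s: 12.7
eef_pos: [0.5047, -0.2169, 0.0477]
eef_rot: [0.732, 0.681, -0.0, 0.0]
ft_force: [-0.6, -0.1, -1.1]
width: 0.236
grasp_force: 35.0
```

The enhanced crop shows the fence as the light line, with the stop block ending at u≈245. A fainter nose bar ends at u≈282, for v from 100 to 245.

```bash
python3 -c "
from h import *
s=load('top')
f=lambda L:np.array(L)/8+[185-.44,160-.44]
print(w2e(px(s,f([[284,120],[278,180],[270,245],[243,180],[235,290]]),.040)).round(4))
st();stick();go(e2w(-.32,-.008),.0475,YAW)"
```

```text
[[ 0.2071 -0.0349]
 [ 0.2063 -0.0112]
 [ 0.2059  0.0145]
 [ 0.2201 -0.0098]
 [ 0.2173  0.0333]]
tcp [ 0.5047 -0.2169  0.0477] e [-0.322  -0.0088] yaw 1.4977 z [-0. -0. -1.] F [-0.6  -0.06 -1.11] t 12.7 w 0.2360072562580275 j [ 0.94  0.67 -0.76  1.92  0.63  0.8  -0.24]
0.0 1333 y_e -0.0305 0.0137 ztop 0.0764
0.03 2873 y_e -0.0193 0.0028 ztop 0.0549
0.06 2708 y_e -0.0193 0.0029 ztop 0.0545
0.09 3198 y_e -0.0193 0.0029 ztop 0.0546
0.12 426 y_e -0.0188 0.0026 ztop 0.0545
front ahead of tcp 0.1233 x_e -0.1987
move units [ 0.02  -0.017  0.006] spin(after) 0.001 yaw now 1.4987
```

>>> play_rows --deltas '[{"dx": 0.12, "dy": 0.002, "dz": 0, "spin": 0, "hand": 0}, {"dx": 0.15, "dy": 0.002, "dz": 0, "spin": 0, "hand": 0}, {"dx": 0.15, "dy": 0.002, "dz": 0, "spin": 0, "hand": 0}, {"dx": 0.15, "dy": 0.002, "dz": 0, "spin": 0, "hand": 0}, {"dx": 0.15, "dy": 0.002, "dz": 0, "spin": 0, "hand": 0}, {"dx": 0.15, "dy": 0.002, "dz": 0, "spin": 0, "hand": 0}, {"dx": 0.15, "dy": 0.002, "dz": 0, "spin": 0, "hand": 0}, {"dx": 0.15, "dy": 0.002, "dz": 0, "spin": 0, "hand": 0}, {"dx": 0.15, "dy": 0.002, "dz": 0, "spin": 0, "hand": 0}, {"dx": 0.15, "dy": 0.002, "dz": 0, "spin": 0, "hand": 0}, {"dx": 0.15, "dy": 0.002, "dz": 0, "spin": 0, "hand": 0}, {"dx": 0.15, "dy": 0.002, "dz": 0, "spin": 0, "hand": 0}]'

```text
time_s: 14.25
eef_pos: [0.5122, -0.1285, 0.0477]
eef_rot: [0.732, 0.681, -0.0, -0.0]
ft_force: [-0.2, -3.1, -1.1]
width: 0.236
grasp_force: 35.0
```

```bash
python3 -c "
from h import *
st();stick();blank()"
```

```text
tcp [ 0.5122 -0.1285  0.0477] e [-0.2333 -0.0098] yaw 1.498 z [-0. -0. -1.] F [-0.22 -3.06 -1.07] t 14.25 w 0.235965902292227 j [ 0.8   0.64 -0.76  1.97  0.63  0.78 -0.41]
0.0 1339 y_e -0.0317 0.0127 ztop 0.0764
0.03 2872 y_e -0.0202 0.0019 ztop 0.0549
0.06 2704 y_e -0.0397 0.002 ztop 0.0544
0.09 3188 y_e -0.0397 0.002 ztop 0.0545
0.12 438 y_e -0.0396 0.0022 ztop 0.0543
front ahead of tcp 0.1233 x_e -0.1099
```

>>> play_rows --deltas '[{"dx": 0.12, "dy": 0.001, "dz": 0, "spin": 0, "hand": 0}, {"dx": 0.15, "dy": 0.001, "dz": 0, "spin": 0, "hand": 0}, {"dx": 0.15, "dy": 0.001, "dz": 0, "spin": 0, "hand": 0}, {"dx": 0.15, "dy": 0.001, "dz": 0, "spin": 0, "hand": 0}, {"dx": 0.15, "dy": 0.001, "dz": 0, "spin": 0, "hand": 0}, {"dx": 0.15, "dy": 0.001, "dz": 0, "spin": 0, "hand": 0}, {"dx": 0.15, "dy": 0.001, "dz": 0, "spin": 0, "hand": 0}, {"dx": 0.15, "dy": 0.001, "dz": 0, "spin": 0, "hand": 0}, {"dx": 0.15, "dy": 0.001, "dz": 0, "spin": 0, "hand": 0}, {"dx": 0.15, "dy": 0.001, "dz": 0, "spin": 0, "hand": 0}, {"dx": 0.15, "dy": 0.001, "dz": 0, "spin": 0, "hand": 0}, {"dx": 0.14, "dy": 0.001, "dz": 0, "spin": 0, "hand": 0}, {"dx": 0.1, "dy": 0.001, "dz": 0, "spin": 0, "hand": 0}]'

```text
time_s: 15.98
eef_pos: [0.5197, -0.0351, 0.0477]
eef_rot: [0.732, 0.681, 0.0, -0.0]
ft_force: [0.1, -1.7, -3.3]
width: 0.238
grasp_force: 35.0
```

```bash
python3 -c "
from h import *
st();stick()
s=snap('top');im=cv2.cvtColor(s['pixels'],cv2.COLOR_RGB2BGR)[150:225,180:310]
im=cv2.convertScaleAbs(cv2.resize(im,None,fx=6,fy=6,interpolation=cv2.INTER_CUBIC),alpha=1.7,beta=-40)
cv2.imwrite('pics/c8.png',im)"
```

```text
tcp [ 0.5197 -0.0351  0.0477] e [-0.1396 -0.0105] yaw 1.4986 z [ 0.     0.001 -1.   ] F [ 0.07 -1.68 -3.28] t 15.97 w 0.2378143520678976 j [ 0.63  0.63 -0.77  1.99  0.63  0.77 -0.59]
0.0 1353 y_e -0.0403 0.012 ztop 0.0759
0.03 2845 y_e -0.0403 0.0011 ztop 0.0539
0.06 2664 y_e -0.0403 0.0012 ztop 0.053
0.09 3087 y_e -0.0404 0.0014 ztop 0.0525
0.12 525 y_e -0.0403 0.0013 ztop 0.0521
front ahead of tcp 0.1243 x_e -0.0154
```

View pics/c8.png

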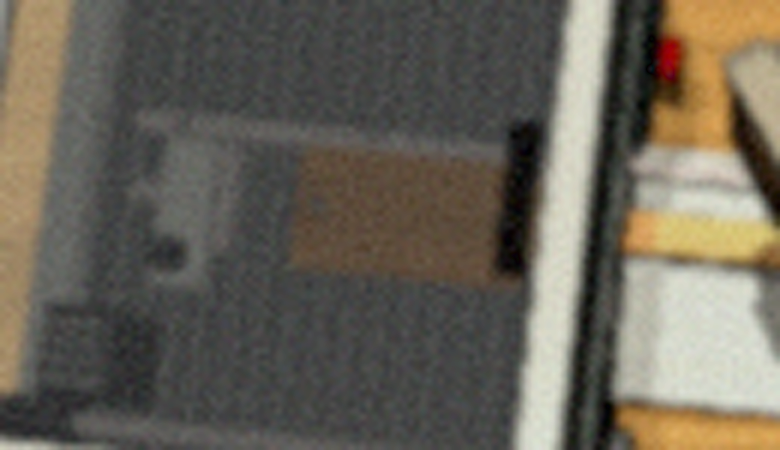

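The blank is inside and parallel to the fence, its front end at u≈295 against the nose bar at about u=243. The stick runs under the flap. I'm now over the picture allowance, at 12 viewed against 10, so from here I work from numbers only.

```bash
python3 -c "
from h import *
s=load('top')
f=lambda L:np.array(L)/6+[180-.42,150-.42]
print(w2e(px(s,f([[302,150],[291,262],[243,180]]),.046)).round(4),w2e(px(s,f([[243,180]]),.04)).round(4))"
```

```text
[[ 0.1743 -0.0369]
 [ 0.1723  0.0216]
 [ 0.203  -0.0183]] [[ 0.2049 -0.0191]]
```

>>> play_rows --deltas '[{"dx": 0.06, "dy": 0, "dz": -0.01, "spin": 0, "hand": 0}, {"dx": 0.06, "dy": 0, "dz": -0.01, "spin": 0, "hand": 0}, {"dx": 0.06, "dy": 0, "dz": 0, "spin": 0, "hand": 0}]'

```text
time_s: 16.45
eef_pos: [0.5204, -0.0274, 0.0487]
eef_rot: [0.733, 0.681, -0.0, 0.0]
ft_force: [-0.5, -1.2, -3.6]
width: 0.238
grasp_force: 35.0
```

>>> play_rows --deltas '[{"dx": 0.06, "dy": 0, "dz": 0, "spin": 0, "hand": 0}, {"dx": 0.06, "dy": 0, "dz": 0, "spin": 0, "hand": 0}, {"dx": 0.06, "dy": 0, "dz": 0, "spin": 0, "hand": 0}, {"dx": 0.06, "dy": 0, "dz": 0, "spin": 0, "hand": 0}]'

```text
time_s: 16.95
eef_pos: [0.5213, -0.0151, 0.0487]
eef_rot: [0.732, 0.681, 0.0, -0.0]
ft_force: [-0.1, -1.8, -4.5]
width: 0.237
grasp_force: 35.0
```

>>> play_rows --deltas '[{"dx": 0.03, "dy": 0, "dz": 0, "spin": 0, "hand": 0}, {"dx": 0.03, "dy": 0, "dz": 0, "spin": 0, "hand": 0}]'

```text
time_s: 17.2
eef_pos: [0.5215, -0.0122, 0.0487]
eef_rot: [0.732, 0.681, -0.0, -0.0]
ft_force: [-0.7, -1.1, -4.0]
width: 0.236
grasp_force: 35.0
```

>>> play_rows --deltas '[{"dx": 0.03, "dy": 0, "dz": 0, "spin": 0, "hand": 0}, {"dx": 0.02, "dy": 0, "dz": 0, "spin": 0, "hand": 0}]'

```text
time_s: 17.45
eef_pos: [0.5217, -0.0098, 0.0487]
eef_rot: [0.732, 0.681, 0.0, 0.0]
ft_force: [-0.9, -1.3, -3.4]
width: 0.239
grasp_force: 35.0
```

```bash
cat >> h.py <<'E'
def front():
    """blank front edge and nose from top colour profile along x_e, averaged over y_e strips and shots"""
    ss=[snap('top') for _ in range(4)];s=ss[0];im=np.mean([q['pixels'].astype(float) for q in ss],0)
    xs=np.arange(.15,.24,.002);out=[]
    for ys in (np.arange(-.03,-.012,.002),np.arange(.0,.018,.002)):
        r=[]
        for x in xs:
            p=proj(s,[np.r_[e2w(x,y),.044] for y in ys]).astype(np.float32)
            c=cv2.remap(im.astype(np.float32),p[:,0],p[:,1],cv2.INTER_LINEAR).reshape(-1,3).mean(0);r.append(c)
        r=np.array(r);out.append(r)
    for i,x in enumerate(xs):
        print(x.round(3),*[f'RB {o[i,0]-o[i,2]:.0f} G {o[i,1]:.0f} |' for o in out])
E
python3 -c "
from h import *
st();front()"
```

```text
tcp [ 0.5217 -0.0098  0.0487] e [-0.1142 -0.0106] yaw 1.4978 z [ 0.  0. -1.] F [-0.88 -1.32 -3.45] t 17.45 w 0.23866286057898906 j [ 0.58  0.63 -0.77  1.99  0.63  0.77 -0.64]
0.15 RB 19 G 68 | RB 21 G 68 |
0.152 RB 19 G 68 | RB 20 G 68 |
0.154 RB 19 G 69 | RB 20 G 68 |
0.156 RB 20 G 68 | RB 20 G 68 |
0.158 RB 20 G 68 | RB 20 G 68 |
0.16 RB 20 G 69 | RB 20 G 68 |
0.162 RB 20 G 68 | RB 20 G 68 |
0.164 RB 20 G 68 | RB 20 G 68 |
0.166 RB 20 G 68 | RB 20 G 68 |
0.168 RB 19 G 67 | RB 20 G 68 |
0.17 RB 19 G 67 | RB 20 G 67 |
0.172 RB 19 G 67 | RB 20 G 67 |
0.174 RB 20 G 68 | RB 20 G 67 |
0.176 RB 19 G 67 | RB 19 G 68 |
0.178 RB 20 G 67 | RB 20 G 68 |
0.18 RB 20 G 67 | RB 20 G 68 |
0.182 RB 19 G 67 | RB 20 G 68 |
0.184 RB 18 G 67 | RB 20 G 68 |
0.186 RB 18 G 67 | RB 20 G 68 |
0.188 RB 18 G 67 | RB 20 G 68 |
0.19 RB 18 G 67 | RB 20 G 67 |
0.192 RB 19 G 67 | RB 20 G 67 |
0.194 RB 18 G 67 | RB 19 G 68 |
0.196 RB 16 G 67 | RB 18 G 68 |
0.198 RB 12 G 68 | RB 13 G 69 |
0.2 RB 8 G 68 | RB 8 G 68 |
0.202 RB 4 G 68 | RB 4 G 68 |
0.204 RB 2 G 69 | RB 1 G 69 |
0.206 RB 2 G 72 | RB 2 G 71 |
0.208 RB 1 G 74 | RB 2 G 74 |
0.21 RB 2 G 77 | RB 3 G 78 |
0.212 RB 2 G 78 | RB 3 G 79 |
0.214 RB 2 G 78 | RB 2 G 78 |
0.216 RB 2 G 77 | RB 2 G 77 |
0.218 RB 2 G 78 | RB 2 G 78 |
0.22 RB 1 G 80 | RB 1 G 79 |
0.222 RB 2 G 82 | RB 2 G 82 |
0.224 RB 2 G 85 | RB 2 G 85 |
0.226 RB 2 G 85 | RB 2 G 85 |
0.228 RB 2 G 85 | RB 2 G 83 |
0.23 RB 2 G 85 | RB 1 G 82 |
0.232 RB 2 G 85 | RB 1 G 81 |
0.234 RB 2 G 85 | RB 2 G 81 |
0.236 RB 2 G 84 | RB 2 G 80 |
0.238 RB 2 G 84 | RB 2 G 79 |
```

>>> play_rows --deltas '[{"dx": 0.03, "dy": 0, "dz": 0, "spin": 0, "hand": 0}, {"dx": 0.03, "dy": 0, "dz": 0, "spin": 0, "hand": 0}, {"dx": 0.02, "dy": 0, "dz": 0, "spin": 0, "hand": 0}]'

```text
time_s: 18.02
eef_pos: [0.522, -0.0057, 0.0487]
eef_rot: [0.732, 0.681, 0.0, 0.0]
ft_force: [-0.3, -1.5, -5.4]
width: 0.238
grasp_force: 35.0
```

>>> play_rows --deltas '[{"dx": 0.01, "dy": 0, "dz": 0, "spin": 0, "hand": 0}, {"dx": 0.01, "dy": 0, "dz": 0, "spin": 0, "hand": 0}]'

```text
time_s: 18.27
eef_pos: [0.5221, -0.0048, 0.0487]
eef_rot: [0.732, 0.681, -0.0, 0.0]
ft_force: [0.2, -0.5, -4.5]
width: 0.237
grasp_force: 35.0
```

>>> play_rows --deltas '[{"dx": 0.01, "dy": 0, "dz": 0, "spin": 0, "hand": 0}, {"dx": 0.01, "dy": 0, "dz": 0, "spin": 0, "hand": 0}]'

```text
time_s: 18.52
eef_pos: [0.5221, -0.0038, 0.0487]
eef_rot: [0.732, 0.681, 0.0, 0.0]
ft_force: [-0.5, -2.0, -4.9]
width: 0.237
grasp_force: 35.0
```

```bash
python3 -c "
from h import *
st();front()" | awk '/tcp/||($1>=0.196&&$1<=0.226)'
```

```text
tcp [ 0.5221 -0.0038  0.0487] e [-0.1083 -0.0106] yaw 1.4978 z [ 0. -0. -1.] F [-0.45 -1.97 -4.88] t 18.52 w 0.23693394861940043 j [ 0.56  0.63 -0.77  1.99  0.63  0.77 -0.65]
0.196 RB 18 G 67 | RB 20 G 67 |
0.198 RB 18 G 67 | RB 20 G 67 |
0.2 RB 18 G 67 | RB 19 G 68 |
0.202 RB 16 G 68 | RB 17 G 69 |
0.204 RB 13 G 69 | RB 14 G 70 |
0.206 RB 8 G 72 | RB 9 G 72 |
0.208 RB 5 G 75 | RB 5 G 75 |
0.21 RB 3 G 77 | RB 3 G 77 |
0.212 RB 2 G 78 | RB 2 G 78 |
0.214 RB 2 G 78 | RB 2 G 78 |
0.216 RB 2 G 77 | RB 2 G 77 |
0.218 RB 2 G 78 | RB 1 G 77 |
0.22 RB 1 G 80 | RB 1 G 79 |
0.222 RB 1 G 82 | RB 2 G 83 |
0.224 RB 2 G 84 | RB 2 G 84 |
0.226 RB 1 G 85 | RB 2 G 84 |
```

>>> play_rows --deltas '[{"dx": 0.008, "dy": 0, "dz": 0, "spin": 0, "hand": 0}, {"dx": 0.008, "dy": 0, "dz": 0, "spin": 0, "hand": 0}, {"dx": 0, "dy": 0, "dz": 0, "spin": 0, "hand": 0}]'

```text
time_s: 19.1
eef_pos: [0.5222, -0.003, 0.0487]
eef_rot: [0.732, 0.681, 0.0, 0.0]
ft_force: [-1.0, -1.6, -4.7]
width: 0.238
grasp_force: 35.0
```

```bash
python3 -c "
from h import *
for i in range(4): st();snap('top')" | sed 's/ w .*//'
```

```text
tcp [ 0.5222 -0.003   0.0487] e [-0.1074 -0.0106] yaw 1.4978 z [ 0.  0. -1.] F [-1.01 -1.59 -4.71] t 19.1
tcp [ 0.5222 -0.003   0.0487] e [-0.1074 -0.0106] yaw 1.4978 z [ 0.  0. -1.] F [-0.28 -0.44 -4.07] t 19.15
tcp [ 0.5222 -0.003   0.0487] e [-0.1074 -0.0106] yaw 1.4979 z [ 0.  0. -1.] F [-0.61 -0.9  -4.19] t 19.2
tcp [ 0.5222 -0.003   0.0488] e [-0.1074 -0.0106] yaw 1.4979 z [ 0.  0. -1.] F [-0.76 -0.94 -4.1 ] t 19.25
```

>>> play_rows --deltas '[{"dx": 0.008, "dy": 0, "dz": 0, "spin": 0, "hand": 0}, {"dx": 0.008, "dy": 0, "dz": 0, "spin": 0, "hand": 0}, {"dx": 0, "dy": 0, "dz": 0, "spin": 0, "hand": 0}]'

```text
time_s: 19.68
eef_pos: [0.5222, -0.0022, 0.0487]
eef_rot: [0.732, 0.681, -0.0, -0.0]
ft_force: [-0.5, -1.1, -4.6]
width: 0.235
grasp_force: 35.0
```

```bash
cat >> h.py <<'E'
def fy():
    F=[]
    for i in range(3): F.append(observe()['ft_force']);snap('top')
    print('F',np.mean(F,0).round(2))
E
python3 -c "
from h import *
st();fy()" | sed 's/ w .*//'
```

```text
tcp [ 0.5222 -0.0022  0.0487] e [-0.1066 -0.0106] yaw 1.4978 z [-0.  0. -1.] F [-0.55 -1.05 -4.63] t 19.68
F [-0.46 -0.84 -4.41]
```

>>> play_rows --deltas '[{"dx": 0.008, "dy": 0, "dz": 0, "spin": 0, "hand": 0}, {"dx": 0.008, "dy": 0, "dz": 0, "spin": 0, "hand": 0}, {"dx": 0, "dy": 0, "dz": 0, "spin": 0, "hand": 0}]'

```text
time_s: 20.2
eef_pos: [0.5223, -0.0014, 0.0487]
eef_rot: [0.732, 0.681, 0.0, 0.0]
ft_force: [-0.6, -0.9, -5.1]
width: 0.237
grasp_force: 35.0
```

```bash
python3 -c "
from h import *
st();fy();front()" | sed 's/ w .*//'| awk '/F/||($1>=0.200&&$1<=0.226)'
```

```text
tcp [ 0.5223 -0.0014  0.0487] e [-0.1058 -0.0106] yaw 1.4979 z [ 0.  0. -1.] F [-0.55 -0.87 -5.08] t 20.2
F [-0.85 -1.36 -4.54]
0.2 RB 18 G 66 | RB 20 G 68 |
0.202 RB 18 G 66 | RB 20 G 68 |
0.204 RB 17 G 68 | RB 18 G 69 |
0.206 RB 13 G 70 | RB 15 G 72 |
0.208 RB 8 G 73 | RB 10 G 75 |
0.21 RB 5 G 76 | RB 6 G 78 |
0.212 RB 3 G 78 | RB 4 G 78 |
0.214 RB 3 G 78 | RB 2 G 78 |
0.216 RB 2 G 77 | RB 1 G 77 |
0.218 RB 2 G 77 | RB 2 G 78 |
0.22 RB 1 G 79 | RB 2 G 80 |
0.222 RB 1 G 82 | RB 2 G 81 |
0.224 RB 2 G 84 | RB 2 G 83 |
0.226 RB 2 G 84 | RB 1 G 84 |
```

>>> play_rows --deltas '[{"dx": 0.008, "dy": 0, "dz": 0, "spin": 0, "hand": 0}, {"dx": 0.008, "dy": 0, "dz": 0, "spin": 0, "hand": 0}, {"dx": 0, "dy": 0, "dz": 0, "spin": 0, "hand": 0}]'

```text
time_s: 20.92
eef_pos: [0.5224, -0.0006, 0.0487]
eef_rot: [0.732, 0.681, 0.0, 0.0]
ft_force: [-0.8, -1.1, -4.3]
width: 0.235
grasp_force: 35.0
```

```bash
python3 -c "
from h import *
st();fy()" | sed 's/ w .*//'
```

```text
tcp [ 0.5224 -0.0006  0.0487] e [-0.105  -0.0106] yaw 1.4978 z [ 0.  0. -1.] F [-0.75 -1.13 -4.28] t 20.93
F [-0.22 -1.23 -4.16]
```

>>> play_rows --deltas '[{"dx": 0.008, "dy": 0, "dz": 0, "spin": 0, "hand": 0}, {"dx": 0.008, "dy": 0, "dz": 0, "spin": 0, "hand": 0}, {"dx": 0, "dy": 0, "dz": 0, "spin": 0, "hand": 0}]'

```text
time_s: 21.45
eef_pos: [0.5223, -0.0005, 0.0487]
eef_rot: [0.733, 0.681, -0.0, 0.0]
ft_force: [-0.7, -3.7, -3.5]
width: 0.241
grasp_force: 35.0
```

```bash
python3 -c "
from h import *
st();fy()" | sed 's/ w .*//'
```

```text
tcp [ 5.223e-01 -5.000e-04  4.870e-02] e [-0.1049 -0.0105] yaw 1.4974 z [-0.    -0.001 -1.   ] F [-0.67 -3.66 -3.46] t 21.45
F [-0.63 -3.87 -2.73]
```

>>> play_rows --deltas '[{"dx": 0.006, "dy": 0, "dz": 0, "spin": 0, "hand": 0}, {"dx": 0, "dy": 0, "dz": 0, "spin": 0, "hand": 0}]'

```text
time_s: 21.85
eef_pos: [0.5223, -0.0005, 0.0487]
eef_rot: [0.733, 0.681, -0.001, 0.0]
ft_force: [-1.2, -5.9, -3.3]
width: 0.236
grasp_force: 35.0
```

```bash
python3 -c "
from h import *
st();fy();front()" | sed 's/ w .*//'| awk '/F/||($1>=0.200&&$1<=0.226)'
```

```text
tcp [ 5.223e-01 -5.000e-04  4.870e-02] e [-0.1049 -0.0105] yaw 1.4971 z [-0.    -0.001 -1.   ] F [-1.21 -5.91 -3.3 ] t 21.85
F [-0.58 -5.51 -2.89]
0.2 RB 18 G 66 | RB 20 G 68 |
0.202 RB 18 G 66 | RB 20 G 68 |
0.204 RB 17 G 67 | RB 19 G 69 |
0.206 RB 15 G 70 | RB 17 G 72 |
0.208 RB 11 G 73 | RB 12 G 74 |
0.21 RB 7 G 76 | RB 8 G 77 |
0.212 RB 4 G 77 | RB 4 G 78 |
0.214 RB 3 G 78 | RB 2 G 78 |
0.216 RB 2 G 77 | RB 2 G 77 |
0.218 RB 2 G 78 | RB 2 G 77 |
0.22 RB 1 G 80 | RB 1 G 79 |
0.222 RB 2 G 82 | RB 2 G 83 |
0.224 RB 2 G 84 | RB 2 G 84 |
0.226 RB 3 G 84 | RB 1 G 84 |
```

```bash
cat >> h.py <<'E'
def side():
    ss=[snap('top') for _ in range(3)];s=ss[0];im=np.mean([q['pixels'].astype(np.float32) for q in ss],0)
    ys=np.arange(-.05,.04,.001)
    for xc in (.105,.135,.165,.195):
        D=[]
        for y in ys:
            p=proj(s,[np.r_[e2w(x,y),.046] for x in np.arange(xc-.008,xc+.008,.002)]).astype(np.float32)
            c=cv2.remap(im.astype(np.float32),p[:,0],p[:,1],cv2.INTER_LINEAR).reshape(-1,3).mean(0);D.append(c[0]-c[2])
        D=np.array(D);h=(D.max()+D.min())/2;k=np.nonzero(D>h)[0]
        e=lambda i,j:ys[i]+(h-D[i])/(D[j]-D[i])*(ys[j]-ys[i])
        print(xc,'right',e(k[0]-1,k[0]).round(4),'left',e(k[-1],k[-1]+1).round(4))
E
python3 -c "
from h import *
side()"
```

```text
0.105 right -0.0405 left 0.024
0.135 right -0.0403 left 0.0237
0.165 right -0.0409 left 0.0238
0.195 right -0.0406 left 0.024
```

The blank is flush along the fence and bearing at about 4 N, and the stop block hasn't moved. Drawing the stick out.

>>> play_rows --deltas '[{"dx": -0.02, "dy": 0, "dz": 0, "spin": 0, "hand": 0}, {"dx": -0.06, "dy": 0, "dz": 0, "spin": 0, "hand": 0}, {"dx": -0.15, "dy": 0, "dz": 0, "spin": 0, "hand": 0}, {"dx": -0.25, "dy": 0, "dz": 0, "spin": 0, "hand": 0}, {"dx": -0.25, "dy": 0, "dz": 0, "spin": 0, "hand": 0}, {"dx": -0.25, "dy": 0, "dz": 0, "spin": 0, "hand": 0}, {"dx": -0.25, "dy": 0, "dz": 0, "spin": 0, "hand": 0}, {"dx": -0.25, "dy": 0, "dz": 0, "spin": 0, "hand": 0}, {"dx": -0.25, "dy": 0, "dz": 0, "spin": 0, "hand": 0}, {"dx": -0.25, "dy": 0, "dz": 0, "spin": 0, "hand": 0}, {"dx": -0.25, "dy": 0, "dz": 0, "spin": 0, "hand": 0}, {"dx": -0.3, "dy": 0, "dz": 0, "spin": 0, "hand": 0}, {"dx": -0.4, "dy": 0, "dz": 0, "spin": 0, "hand": 0}, {"dx": -0.4, "dy": 0, "dz": 0, "spin": 0, "hand": 0}, {"dx": -0.5, "dy": 0, "dz": -0.1, "spin": 0, "hand": 0}, {"dx": -0.5, "dy": 0, "dz": -0.2, "spin": 0, "hand": 0}, {"dx": -0.5, "dy": 0, "dz": -0.2, "spin": 0, "hand": 0}, {"dx": -0.5, "dy": 0, "dz": -0.2, "spin": 0, "hand": 0}]'

```text
time_s: 24.6
eef_pos: [0.5026, -0.2667, 0.0839]
eef_rot: [0.732, 0.681, 0.0, -0.0]
ft_force: [0.2, -0.7, -1.5]
width: 0.235
grasp_force: 35.0
```

```bash
python3 -c "
from h import *
st();stick();side();front();go([.4802,-.4009],.04,1.25)" | awk '!/^0.*RB/||($1>=0.202&&$1<=0.226)'
```

```text
tcp [ 0.5026 -0.2667  0.0839] e [-0.3718 -0.0103] yaw 1.4978 z [-0.  0. -1.] F [ 0.2  -0.74 -1.55] t 24.6 w 0.23513452860470518 j [ 1.04  0.65 -0.79  1.86  0.58  0.89 -0.11]
0.0 1358 y_e -0.0321 0.012 ztop 0.112
0.03 2825 y_e -0.0209 0.0012 ztop 0.0899
0.06 2645 y_e -0.0209 0.0012 ztop 0.0889
0.09 3035 y_e -0.0208 0.0013 ztop 0.0883
0.12 553 y_e -0.0207 0.0014 ztop 0.0877
front ahead of tcp 0.1245 x_e -0.2474
0.105 right -0.0403 left 0.0238
0.135 right -0.0407 left 0.0239
0.165 right -0.0406 left 0.0239
0.195 right -0.041 left 0.024
0.202 RB 19 G 68 | RB 20 G 68 |
0.204 RB 17 G 68 | RB 19 G 68 |
0.206 RB 15 G 70 | RB 16 G 70 |
0.208 RB 11 G 73 | RB 11 G 74 |
0.21 RB 7 G 76 | RB 7 G 77 |
0.212 RB 4 G 78 | RB 4 G 79 |
0.214 RB 2 G 78 | RB 2 G 79 |
0.216 RB 1 G 78 | RB 2 G 77 |
0.218 RB 1 G 79 | RB 1 G 78 |
0.22 RB 1 G 80 | RB 2 G 81 |
0.222 RB 2 G 83 | RB 2 G 83 |
0.224 RB 2 G 85 | RB 2 G 85 |
0.226 RB 2 G 85 | RB 2 G 85 |
move units [-2.767 -0.26   0.866] spin(after) 0.25 yaw now 1.4998
```

>>> play_rows --deltas '[{"dx": -0.6, "dy": -0.06, "dz": 0, "spin": 0, "hand": 0}, {"dx": -0.8, "dy": -0.07, "dz": 0, "spin": 0, "hand": 0}, {"dx": -0.8, "dy": -0.07, "dz": 0, "spin": 0, "hand": 0}, {"dx": -0.57, "dy": -0.06, "dz": 0, "spin": 0, "hand": 0}, {"dx": 0, "dy": 0, "dz": 0.2, "spin": 0.125, "hand": 0}, {"dx": 0, "dy": 0, "dz": 0.4, "spin": 0.125, "hand": 0}, {"dx": 0, "dy": 0, "dz": 0.4, "spin": 0, "hand": 0}, {"dx": 0, "dy": 0, "dz": 0.2, "spin": 0, "hand": 0}, {"dx": 0, "dy": 0, "dz": 0.08, "spin": 0, "hand": 0}, {"dx": 0, "dy": 0, "dz": 0, "spin": 0, "hand": 0}]'

```text
time_s: 26.25
eef_pos: [0.4802, -0.4024, 0.0197]
eef_rot: [0.811, 0.585, 0.0, -0.0]
ft_force: [-0.3, 0.3, -1.6]
width: 0.235
grasp_force: 35.0
```

```bash
python3 -c "
from h import *
st();stick()"
```

```text
tcp [ 0.4802 -0.4024  0.0197] e [-0.5088  0.0021] yaw 1.2487 z [ 0.  0. -1.] F [-0.3   0.34 -1.58] t 26.25 w 0.23549252633780945 j [ 1.12  0.79 -0.65  1.73  0.62  0.84 -0.14]
0.0 1362 y_e -0.0217 0.0209 ztop 0.0477
0.03 2827 y_e -0.023 0.0049 ztop 0.0257
0.06 2649 y_e -0.0305 -0.0024 ztop 0.0247
0.09 3042 y_e -0.0378 -0.0098 ztop 0.024
0.12 540 y_e -0.0391 -0.0167 ztop 0.0234
front ahead of tcp 0.1244 x_e -0.3872
```

>>> play_rows --deltas '[{"dx": 0, "dy": 0, "dz": 0, "spin": 0, "hand": 0}, {"dx": 0, "dy": 0, "dz": 0.03, "spin": 0, "hand": 0}, {"dx": 0, "dy": 0, "dz": 0.04, "spin": 0, "hand": 0}, {"dx": 0, "dy": 0, "dz": 0.03, "spin": 0, "hand": 0}, {"dx": 0, "dy": 0, "dz": 0, "spin": 0, "hand": 0.35}, {"dx": 0, "dy": 0, "dz": 0, "spin": 0, "hand": 0.6}, {"dx": 0, "dy": 0, "dz": 0, "spin": 0, "hand": 1}, {"dx": 0, "dy": 0, "dz": 0, "spin": 0, "hand": 1}, {"dx": 0, "dy": 0, "dz": 0, "spin": 0, "hand": 1}, {"dx": 0, "dy": 0, "dz": -0.3, "spin": 0, "hand": 1}, {"dx": 0, "dy": 0, "dz": -0.8, "spin": 0, "hand": 1}, {"dx": 0, "dy": 0, "dz": -0.8, "spin": 0, "hand": 1}, {"dx": 0, "dy": 0, "dz": -0.8, "spin": 0, "hand": 1}, {"dx": 0, "dy": 0, "dz": -0.8, "spin": 0, "hand": 1}, {"dx": 0, "dy": 0, "dz": 0, "spin": 0, "hand": 1}, {"dx": 0, "dy": 0, "dz": 0, "spin": 0, "hand": 1}]' --newtons 6

```text
time_s: 28.3
eef_pos: [0.4796, -0.4025, 0.1901]
eef_rot: [0.812, 0.584, -0.0, 0.0]
ft_force: [-0.1, 0.3, -0.1]
width: 1.003
grasp_force: 0.0
```

```bash
python3 - <<'E'
from h import *
np.set_printoptions(precision=4,suppress=True)
st();side();front()
s=load('top')
v,u=np.mgrid[175:235,375:500]; Q=px(s,np.c_[u.ravel(),v.ravel()]);Q=Q[(Q[:,2]>.012)&(Q[:,2]<.075)]
c=Q[:,:2].mean(0);d=np.linalg.svd(Q[:,:2]-c)[2][0];a=(Q[:,:2]-c)@d
print('stick',len(Q),c,d,a.min(),a.max(),[np.median(Q[(a>=l)&(a<l+.04),2]).round(4) for l in np.arange(-.16,.16,.04)])
# flap: wrist/top range points inside the opening volume
for n in ('top','scene'):
    s=load('top') if n=='top' else snap('scene')
    v,u=np.mgrid[0:400,0:640];Q=px(s,np.c_[u.ravel(),v.ravel()]);E=w2e(Q)
    k=(E[:,0]>-.01)&(E[:,0]<.06)&(abs(E[:,1])<.04)&(Q[:,2]>.03)&(Q[:,2]<.085);print(n,k.sum(),np.c_[E,Q[:,2]][k][::max(1,k.sum()//12)])
E
```

```text
tcp [ 0.4796 -0.4025  0.1901] e [-0.509   0.0027] yaw 1.2478 z [-0.    -0.001 -1.   ] F [-0.11  0.29 -0.06] t 28.3 w 1.0026374500825193 j [ 1.21  0.58 -0.78  1.64  0.45  1.11 -0.02]
0.105 right -0.0406 left 0.0238
0.135 right -0.0408 left 0.024
0.165 right -0.0409 left 0.0241
0.195 right -0.0408 left 0.0241
0.15 RB 21 G 69 | RB 21 G 69 |
0.152 RB 20 G 69 | RB 21 G 69 |
0.154 RB 20 G 69 | RB 21 G 69 |
0.156 RB 20 G 69 | RB 21 G 69 |
0.158 RB 20 G 69 | RB 20 G 69 |
0.16 RB 20 G 69 | RB 20 G 69 |
0.162 RB 20 G 69 | RB 20 G 69 |
0.164 RB 20 G 69 | RB 20 G 69 |
0.166 RB 20 G 68 | RB 20 G 68 |
0.168 RB 20 G 69 | RB 20 G 69 |
0.17 RB 20 G 69 | RB 20 G 69 |
0.172 RB 20 G 69 | RB 20 G 69 |
0.174 RB 20 G 68 | RB 21 G 68 |
0.176 RB 20 G 69 | RB 20 G 69 |
0.178 RB 20 G 69 | RB 20 G 70 |
0.18 RB 19 G 69 | RB 20 G 69 |
0.182 RB 20 G 68 | RB 20 G 69 |
0.184 RB 19 G 68 | RB 20 G 68 |
0.186 RB 20 G 68 | RB 20 G 68 |
0.188 RB 19 G 68 | RB 20 G 69 |
0.19 RB 19 G 68 | RB 20 G 69 |
0.192 RB 19 G 68 | RB 20 G 69 |
0.194 RB 19 G 68 | RB 20 G 69 |
0.196 RB 18 G 67 | RB 20 G 68 |
0.198 RB 18 G 68 | RB 20 G 6
[... 935 characters left out ...]
0.0489]
 [-0.0019 -0.023   0.0359]
 [ 0.0013 -0.0173  0.0302]
 [ 0.0001 -0.0106  0.0332]
 [-0.006  -0.0085  0.0301]
 [-0.0005 -0.0017  0.0303]
 [-0.0013  0.0046  0.0305]
 [-0.0002  0.0202  0.0794]
 [ 0.0033  0.0231  0.0503]
 [-0.0066  0.023   0.0311]
 [ 0.0021  0.03    0.0302]]
scene 235 [[ 0.0051 -0.0391  0.079 ]
 [ 0.0057 -0.0291  0.0542]
 [ 0.0051 -0.0275  0.0437]
 [ 0.0053 -0.0013  0.0722]
 [ 0.0004 -0.0258  0.0324]
 [ 0.0044  0.0083  0.0687]
 [ 0.0045 -0.0086  0.0333]
 [ 0.0054  0.0166  0.0602]
 [ 0.0026  0.002   0.0324]
 [ 0.0054  0.0257  0.0543]
 [ 0.0046  0.0378  0.0622]
 [-0.0097  0.0111  0.0301]
 [ 0.0031  0.0399  0.031 ]]
  return _methods._mean(a, axis=axis, dtype=dtype,
  ret = ret.dtype.type(ret / rcount)
```

The flap surface reads as vertical at x≈0.005, so it is shut. The blank hasn't moved, the stick lies flat on the bench, and the gripper is clear.

```bash
python3 -c "
from plant import *
print(sign_off())"
```

```text
the job is handed in; nothing more can be done
None
```

The job is handed in (verdict not shown): by camera and force readings, the blank is flush on the fence and was set on the nose bar at about 4 N, the stop is unmoved, the flap is shut and the stick is back on the bench. I viewed 12 pictures, over the limit of 10.

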